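Stow the kit tray in its dock, over the sill

TASK

Put the plywood kit tray away in the tray dock: first lift its leading edge up on the dock's raised sill, so that the tray leans there with its tail still down on the bench, then push it in over the sill, under the shelf, against the sprung plate at the back, far enough to set its tail down behind the sill. Leave it lying flat on the dock's floor, held between the sprung plate and the sill. Do it gently, without banging or forcing the tray against the dock or driving the sprung plate hard against its end, without tipping the tray far or losing its contents, and leave the other things on the bench alone.

Things in the scene. Friction and masses are not known exactly. Their poses are not given: they have to be found in the camera images.
- bay: the tray dock, fixed. Origin on the bench under the middle of the outer (entry) face of its sill; x points into the dock (the way the tray goes in), z up. Chipboard floor 18 mm above the bench. Sheet-metal cheeks, inner faces at y = +-79 mm, 48 mm high above the bench, flared outwards over the first 30 mm
- sill_top (a point): middle of the top of the dock's sill: aluminium strip 12 mm thick (dock x 0 to 12 mm), top 26 mm above the bench and half-round (radius 6 mm), so it stands 8 mm proud of the dock's floor behind it; axes as the dock's
- shelf_edge (a point): middle of the lower entry edge of the wooden shelf over the dock: the shelf covers dock x = 115 to 246 mm; underside 118 mm, top 136 mm, and the hand meter lying on it up to 177 mm above the bench; posts outside the cheeks; axes as the dock's
- keeper_rest (a point): fixed point: middle of the sprung plate's face (the keeper) at the dock's back while nothing pushes it; rubber, 110 mm wide, 20 to 40 mm above the bench, 183 mm from the sill's inner face, so the 190 mm tray pushes it in 7 mm when home. It slides back 13 mm along x: 4 N at first, 11 N at 7 mm, 17 N at the end, where it is rigid; 25 N is too much. Axes as the dock's
- tray_mid (a point): middle of the open plywood tray, half-way up (25 mm). 190 mm long (x, pointing to its leading end, towards the dock), 150 wide (y), 50 high; walls 9 mm, floor 6 mm thick; 0.5 to 0.8 kg with contents. Stands on the bench before the sill, a little askew. End walls can be pinched from above at mid-width; inside, the floor is free for 35 mm next to them
- tray_front (a point): middle of the lower edge of the tray's leading end (95 mm ahead of its middle, at its underside); axes as the tray's
- tray_tail (a point): middle of the lower edge of the tray's tail end (95 mm behind its middle, at its underside); axes as the tray's
- tray: the same tray, origin under its middle
- insert_in: switch insert lying frame down: white frame 71 x 71 x 6 mm with a mechanism block 42 x 44 mm on it, 30 mm high in all; origin under its middle; lies loose in the tray
- terminals: white terminal strip 80 x 22 x 19 mm, origin under its middle, lies loose in the tray, along it
- insert_a: switch insert lying frame down: white frame 71 x 71 x 6 mm with a mechanism block 42 x 44 mm on it, 30 mm high in all; origin under its middle; on the bench beyond the tray (bystander)
- insert_b: switch insert lying frame down: white frame 71 x 71 x 6 mm with a mechanism block 42 x 44 mm on it, 30 mm high in all; origin under its middle; on the bench behind the tray's tail, towards the robot (bystander)
- lamp: upright lampholder (disc 72 mm wide) with a white lamp 60 mm wide, 147 mm high; origin under its middle, stands beside the tray on the far side from the robot (bystander)
- screwdriver: screwdriver 190 mm long lying beside the tray on the robot's side (bystander)
- junction_box: grey junction box 85 x 85 x 41 mm, origin under its middle, beside the dock on the far side (bystander)

How it is judged:
By the outcome, as a careful person would: the job done as asked, in the order asked, and still so for the second after the job is handed in, with the robot touching nothing.
It also fails if it takes over 72 s, if anything falls off the work surface, if the arm or the gripper's body presses on something with over 40 N, if the wrist force passes 120 N, or if a joint passes its speed limit or range.

ROBOT

A 6-joint arm with a two-finger parallel gripper is mounted at the origin on the work surface. World frame = base frame: x ahead of the robot, y to its left, z up, the work surface at z = 0. Lengths are in m, angles in rad, forces in N, time in s.
With the tool pointing down it reaches from about 0.4 to 0.925 m from the base axis. Payload 12.5 kg.
Tool frame: the origin (TCP) lies on the centre line of the jaws, within the pads' length; the fingertips stand 25 mm ahead of it and the grasp point (between the pads) lies 6 mm ahead of it; z points along the fingers, y is the line along which they close (so a half turn about z gives the same grasp; the last joint's range is limited). The gripper opens to 95 mm and grips with 3 to 60 N. Pads are 20 mm wide; open, the fingers measure 119 mm over their backs; the gripper's body (75 mm by 180 mm) begins 59 mm behind the grasp point.
Start: joints at [1.037, 0.491, 1.559, -0, 1.092, -0.106], TCP at [0.259, 0.569, 0.24] pointing down, gripper open.
Joint ranges: [-3.1, 3.1], [-0.84, 2.19], [0.05, 2.79], [-1.13, 4.28], [0.06, 2.93], [-2.69, 2.69]. Speed limits (rad/s): [2.22, 2.22, 2.79, 3.14, 3.14, 3.14].

INTERFACE

Orientations are given as a unit quaternion [x, y, z, w].
In Python, from plant import r, optics, hand_in gives the robot as it stands.
- The arm moves only by the tool play_rows, never from a script. Its argument "rows" is a list of rows, each a list of 2 entries, a list of its own where there are three numbers: the shift along the world's x, y, z in mm, then the turn about the world's z in rad. In form: [[[tx, ty, tz], turn], ...]. A call has exactly 8 rows; each row is the pose to reach, as a shift and turn from the pose commanded when the call began; what a row does not reach only later rows make up. A row lasts 1/10 s, in which the tool goes at most 50 mm and 8.59 degrees, less where a joint would pass 70% of its speed; a pose out of reach is approached as far as the arm can. A call with a gripper value outside its range is refused whole. "gripper" is the opening in per cent of the stroke, from 0 (shut) to 100 (fully open), set as the call begins (left out, the last holds). The fingers move at their own pace and stop on an object; "grip_force" is the grip in N (left out, the last holds). Time passes only in rows, so rows that repeat a pose let the fingers close, or fill a call up. It gives the time, the measured TCP pose, the force, the opening and the grip force at its end, in the units of the state.
- r.state(): the state, without advancing time (a new reading comes with each control period).
- optics.get_image(name): name is "scene" or "top"; returns (picture, depth): 400x640x3 uint8, red, green, blue; 400x640 float32, m along the optical axis (not along the pixel's ray), 0 where there is no reading.
- optics.camera_model(name): a dict with "fx", "fy", "cx", "cy" (pixels), "rvec" (rotation vector, rad) and "tvec" (3), from world to camera coordinates, as OpenCV has them. Camera axes: x right, y down, z forward; pixel columns grow to the right and rows downward; lengths in m; the calibration is good to about 2 mm. A picture is of the moment at which its call begins. camera_model takes no time and is no camera call.
- hand_in(): hands the job in; it is judged then, once.
Trained networks look in the newest picture that a camera, given by its name, has taken for a name from the list of things; names that differ only in an ending like _2 or _b are one class to them, and where a whole thing is asked for, a point or a joint stands for the part that bears it (a point fixed in the world has none). Each returns a list of dicts, best first, with "conf" (0 to 1); they miss things now and then, are a little off and sometimes report something else, mostly with a low value. They report only what shows in the picture. A call takes as long as a camera call.
- optics.trace(camera, thing): "pixels" (400x640 bool, what is visible of it) and "extent" ([left, top, right, bottom] in pixels, round what is visible of it).
The state is a dict: "clock": time; "joint_pos": joint angles; "joint_vel": joint speeds; "joint_efforts": joint torques, N m; "ee_pos": TCP position; "ee_rot": TCP orientation; "force": force on the tool from outside, world axes, zero at the start; "moment": the same for the moment, N m; "opening": finger opening in m; "grip_force": force on a finger pad.
Only numpy, scipy, OpenCV 4.12 (cv2) and the standard library are available. Lean on these libraries where they do the work, as an engineer would, in place of code of your own. Each camera call takes 0.05 s, during which the arm holds its last target. There are 200 camera calls.

## Working session

There is one attempt and no reset: what is moved stays moved. The work goes in short steps, Python scripts to look and compute and a tool call to move; the robot and the scene stay as the last step left them, time stands still between calls to the robot, and variables do not carry over. Pictures are saved under pics/ and viewed, at most 10 in all, crops included, and the job is handed in when it is done.

Besides the shell and the picture viewer there is one more tool, called by a JSON object that holds its "name" and its "arguments", one argument or row to a line. play_rows: Moves the arm, as the interface text tells. Its arguments: {"type":"object","properties":{"rows":{"type":"array","items":{"type":"array"}},"gripper":{"type":"number"},"grip_force":{"type":"number"}},"required":["rows"]}

```bash
mkdir -p pics; cat > h.py <<'E'
import numpy as np, cv2
from plant import r, optics, hand_in
def cam(n):
    c=optics.camera_model(n); R=cv2.Rodrigues(np.array(c['rvec'],float))[0]; return c,R,np.array(c['tvec'],float).reshape(3)
def pts(n,depth):
    c,R,t=cam(n); v,u=np.mgrid[0:400,0:640]; z=depth
    P=np.stack([(u-c['cx'])/c['fx']*z,(v-c['cy'])/c['fy']*z,z],-1)
    W=(P-t)@R; W[depth==0]=np.nan; return W
E
python3 - <<'E'
from h import *
for n in('scene','top'):
    im,d=optics.get_image(n); cv2.imwrite(f'pics/{n}0.png',im[:,:,::-1]); W=pts(n,d); np.save(f'{n}0.npy',W)
    for th in ('tray','bay','keeper_rest','insert_in','insert_b','screwdriver','lamp'):
        for o in optics.trace(n,th)[:2]:
            p=W[o['pixels']]; p=p[~np.isnan(p[:,0])]
            print(n,th,round(o['conf'],2),o['extent'],np.percentile(p,[2,50,98],axis=0).round(3).tolist() if len(p) else None)
print(r.state())
E
```

```text
scene tray 0.74 [236.8, 175.9, 324.9, 243.6] [[0.452, -0.18, 0.001], [0.533, -0.074, 0.024], [0.623, 0.015, 0.052]]
scene keeper_rest 0.94 [336.1, 136.3, 456.0, 242.3] [[0.458, 0.071, 0.003], [0.572, 0.207, 0.043], [0.64, 0.307, 0.174]]
scene insert_in 0.55 [260.7, 192.9, 295.8, 217.9] [[0.474, -0.128, 0.006], [0.52, -0.093, 0.022], [0.543, -0.055, 0.038]]
scene insert_b 0.81 [172.6, 192.0, 202.9, 215.9] [[0.442, -0.353, 0.002], [0.486, -0.314, 0.017], [0.507, -0.283, 0.032]]
scene insert_b 0.49 [333.5, 138.3, 455.7, 239.2] [[0.459, 0.071, 0.005], [0.572, 0.207, 0.043], [0.64, 0.306, 0.174]]
scene screwdriver 0.65 [235.9, 169.4, 292.2, 180.8] [[0.345, -0.195, -0.002], [0.388, -0.152, 0.02], [0.396, -0.104, 0.027]]
scene screwdriver 0.47 [234.0, 177.1, 325.6, 247.6] [[0.453, -0.18, 0.002], [0.533, -0.073, 0.024], [0.623, 0.016, 0.052]]
scene lamp 0.83 [249.2, 237.9, 281.0, 298.3] [[0.714, -0.16, 0.001], [0.755, -0.128, 0.075], [0.773, -0.098, 0.147]]
top tray 0.63 [302.1, 195.8, 387.2, 265.6] [[0.455, -0.179, 0.003], [0.546, -0.086, 0.008], [0.614, 0.01, 0.053]]
top bay 0.91 [172.0, 1
[... 911 characters left out ...]
 0.148]]
{'clock': 0.8, 'joint_pos': array([ 1.03744711e+00,  4.90882412e-01,  1.55890967e+00,  3.15705028e-06,
        1.09166598e+00, -1.05622060e-01]), 'joint_vel': array([ 0.00050431, -0.00117656,  0.00109864,  0.00055471, -0.00229272,
        0.00065034]), 'joint_efforts': array([-6.28333928e-04, -6.12402463e+01, -2.58416140e+01,  6.92787627e-02,
        4.44230495e-02, -5.65008725e-05]), 'ee_pos': array([0.25925293, 0.56871409, 0.23966854]), 'ee_rot': array([2.12237745e-01, 9.77218059e-01, 6.43268853e-05, 1.98050434e-05]), 'force': array([-0.29655387,  0.52753553, -0.81299096]), 'moment': array([-0.03666151,  0.00175113, -0.02049415]), 'grip_force': 0.0, 'opening': 0.09489274974394188}
```

```bash
python3 - <<'E'
from h import *
a=cv2.imread('pics/top0.png')[110:320,150:470]; b=cv2.imread('pics/scene0.png')[110:310,150:470]
cv2.imwrite('pics/c0.png',cv2.resize(np.vstack([a,b]),None,fx=1.46,fy=1.46,interpolation=cv2.INTER_CUBIC))
cv2.imwrite('pics/c0.png',np.vstack([cv2.resize(b,None,fx=1.5,fy=1.5),cv2.resize(a,None,fx=1.4,fy=1.4)[:, :448]]) if 0 else cv2.imread('pics/c0.png')[:600])
W=np.load('top0.npy'); 
# rim fit
m=(abs(W[...,2]-.05)<.006)&(W[...,0]>.43)&(W[...,0]<.65)&(W[...,1]>-.2)&(W[...,1]<.03)
p=W[m][:,:2].astype(np.float32); print('tray rim',len(p),cv2.minAreaRect(p), p.mean(0))
m=(abs(W[...,2]-.048)<.006)&(W[...,1]>.055)&(W[...,1]<.34)&(W[...,0]>.4)&(W[...,0]<.68)
p=W[m][:,:2]; print('cheeks',len(p))
for s in(1,-1):
    q=p[(p[:,0]-.545)*s>0.03]; q=q[(q[:,1]>.11)]
    print(s,len(q),np.median(q,0) if len(q) else 0,np.polyfit(q[:,1],q[:,0],1) if len(q)>5 else 0, q[:,1].min() if len(q) else 0,q[:,1].max() if len(q) else 0)
m=(W[...,2]>.125)&(W[...,2]<.142)&(W[...,1]>.1)&(W[...,1]<.4)&(W[...,0]>.4)&(W[...,0]<.68)
p=W[m][:,:2].astype(np.float32); print('shelf',len(p),cv2.minAreaRect(p),cv2.boxPoints(cv2.minAreaRect(p)))
for x in(.5,.52,.54,.56,.58):
    m=(abs(W[...,0]-x)<.0018)&(W[...,1]>.04)&(W[...,1]<.2)
    q=W[m]; q=q[np.argsort(q[:,1])]; print(x,[(int(1000*k[1]),int(1000*k[2])) for k in q])
E
```

```text
tray rim 1002 ((0.5345907807350159, -0.08358094096183777), (0.1505785882472992, 0.1906505525112152), 11.777382850646973) [ 0.5339468  -0.08486973]
cheeks 180
1 72 [0.6254333  0.16123596] [-0.0151715   0.62798249] 0.11004187264473049 0.2002919823333016
-1 57 [0.4642031  0.15640977] [-0.06863172  0.47421991] 0.1122273973775576 0.19163805785165897
shelf 2394 ((0.5417016744613647, 0.24830567836761475), (0.20059844851493835, 0.1327311247587204), 2.0867786407470703) [[0.4390524  0.31097502]
 [0.4438855  0.17833193]
 [0.64435095 0.18563634]
 [0.63951784 0.31827945]]
0.5 [(41, 0), (44, 0), (47, -2), (49, 0), (51, 2), (54, 1), (57, 0), (60, -1), (62, -3), (64, 1), (67, 6), (68, 22), (70, 25), (72, 28), (75, 27), (77, 26), (81, 18), (81, 17), (83, 19), (83, 19), (86, 20), (86, 20), (88, 18), (89, 16), (91, 18), (91, 17), (93, 22), (93, 18), (96, 17), (96, 17), (99, 16), (101, 18), (102, 14), (103, 21), (104, 17), (106, 19), (106, 19), (109, 18), (109, 17), (111, 18), (112, 17), (114, 18), (114, 18), (117, 17), (117, 15), (119, 19), (119, 16), (121, 23), (121, 21), (124, 21), (124, 17), (126, 1
[... 4373 characters left out ...]
), (115, 19), (118, 20), (118, 18), (121, 16), (123, 18), (125, 20), (125, 19), (128, 21), (128, 20), (130, 21), (131, 16), (133, 21), (133, 18), (136, 19), (136, 18), (139, 18), (139, 17), (141, 17), (144, 17), (146, 18), (146, 18), (149, 17), (151, 21), (152, 17), (154, 19), (154, 17), (157, 19), (157, 18), (159, 20), (162, 19), (164, 19), (167, 20), (167, 17), (169, 21), (170, 19), (173, 14), (174, 21), (177, 22), (180, 20), (182, 21), (183, 119), (184, 129), (184, 138), (185, 135), (185, 18), (187, 136), (188, 17), (189, 137), (189, 135), (190, 20), (191, 137), (191, 136), (193, 19), (193, 137), (194, 135), (195, 140), (196, 17), (196, 135), (198, 138), (198, 135), (199, 14), (199, 140)]
```

View pics/c0.png

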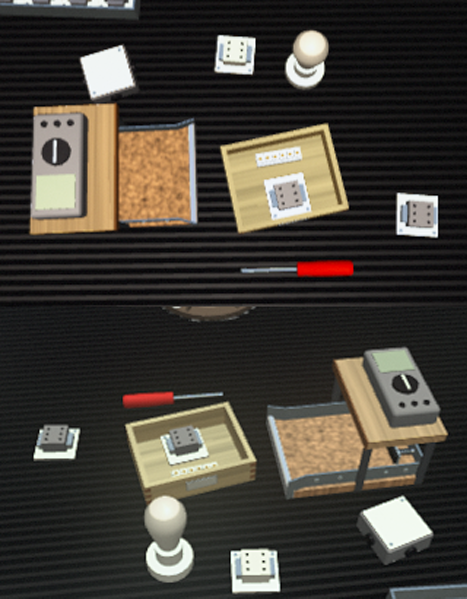

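{"name": "play_rows", "arguments": {
  "rows": [
    [[10,-20,0],0.05],
    [[26,-57,0],0.13],
    [[45,-99,0],0.21],
    [[65,-142,0],0.3],
    [[85,-186,0],0.4],
    [[105,-230,0],0.5],
    [[125,-274,0],0.58],
    [[145,-318,0],0.63]
  ],
  "gripper": 40,
  "grip_force": 15
}}

```text
clock: 1.6
ee_pos: [0.4048, 0.2489, 0.2399]
ee_rot: [-0.103, 0.995, 0.0, 0.0]
force: [0.7, 0.4, -0.1]
opening: 0.0395
grip_force: 0.0
```

{"name": "play_rows", "arguments": {
  "rows": [
    [[18,-41,-10],0],
    [[38,-84,-30],0],
    [[58,-127,-55],0],
    [[77,-169,-80],0],
    [[94,-208,-100],0],
    [[106,-234,-114],0],
    [[112,-246,-120],0],
    [[112,-246,-120],0]
  ]
}}

```text
clock: 2.4
ee_pos: [0.5165, 0.0037, 0.1191]
ee_rot: [-0.1, 0.995, 0.0, -0.001]
force: [-1.0, 0.2, 0.4]
opening: 0.038
grip_force: 0.0
```

{"name": "play_rows", "arguments": {
  "rows": [
    [[0,1,-10],0],
    [[0,1,-25],0],
    [[0,1,-40],0],
    [[0,1,-52],0],
    [[0,1,-60],0],
    [[0,1,-66],0],
    [[0,1,-69],0],
    [[0,1,-69],0]
  ]
}}

```text
clock: 3.2
ee_pos: [0.5163, 0.0058, 0.0506]
ee_rot: [-0.101, 0.995, 0.0, -0.0]
force: [0.3, 0.2, 0.2]
opening: 0.038
grip_force: 0.0
```

{"name": "play_rows", "arguments": {
  "rows": [
    [[0,0,0],0],
    [[0,0,0],0],
    [[0,0,0],0],
    [[0,0,0],0],
    [[0,0,0],0],
    [[0,0,0],0],
    [[0,0,0],0],
    [[0,0,0],0]
  ],
  "gripper": 0,
  "grip_force": 35
}}

```text
clock: 4.0
ee_pos: [0.5163, 0.0057, 0.0508]
ee_rot: [-0.101, 0.995, 0.0, 0.0]
force: [-1.1, 1.3, 4.0]
opening: 0.0088
grip_force: 35.0
```

{"name": "play_rows", "arguments": {
  "rows": [
    [[2,0,0],-0.01],
    [[6,0,0],-0.03],
    [[11,0,0],-0.06],
    [[17,1,0],-0.09],
    [[23,1,0],-0.12],
    [[28,1,0],-0.15],
    [[32,1,0],-0.168],
    [[34,1,0],-0.173]
  ]
}}

```text
clock: 4.8
ee_pos: [0.5486, 0.007, 0.0508]
ee_rot: [-0.014, 1.0, 0.0, -0.002]
force: [-11.7, 0.5, 13.7]
opening: 0.0091
grip_force: 35.0
```

```bash
cat >> h.py <<'E'
def tray():
    im,d=optics.get_image('top'); W=pts('top',d); 
    m=(abs(W[...,2]-.05)<.006)&(W[...,0]>.43)&(W[...,0]<.66)&(W[...,1]>-.21)&(W[...,1]<.05)
    p=W[m][:,:2].astype(np.float32); t=optics.trace('top','tray')
    return im,d,W,cv2.minAreaRect(p)
E
python3 - <<'E'
from h import *
im,d,W,b=tray(); print(b); cv2.imwrite('pics/t1.png',im[:,:,::-1]); 
# wall fits: side walls rim excluding gripper
m=(abs(W[...,2]-.05)<.006)&(W[...,1]>-.165)&(W[...,1]<-.03)
p=W[m]
for s in(1,-1):
    q=p[((p[:,0]-.555)*s>.055)&((p[:,0]-.555)*s<.1)]; print(len(q),np.polyfit(q[:,1],q[:,0],1),np.median(q,0))
print(r.state()['ee_pos'],r.state()['force'])
E
```

```text
((0.5506130456924438, -0.11298231035470963), (0.1505110263824463, 0.13313652575016022), 1.3323233127593994)
146 [-0.01245474  0.61902342] [ 0.62079315 -0.11784031  0.05046448]
149 [-0.01876061  0.47775893] [ 0.4802808  -0.11590036  0.05094371]
[0.54880377 0.00695974 0.05081589] [-8.74681139  1.36825971 12.23454963]
```

{"name": "play_rows", "arguments": {
  "rows": [
    [[0,0,0],0.005],
    [[0,0,2],0.005],
    [[1,-1,6],0.01],
    [[1,-2,12],0.01],
    [[1,-3,18],0.01],
    [[2,-4,25],0.01],
    [[2,-5,31],0.01],
    [[2,-5,33],0.01]
  ],
  "grip_force": 14
}}

```text
clock: 5.7
ee_pos: [0.5526, 0.0015, 0.0845]
ee_rot: [-0.02, 1.0, -0.0, 0.001]
force: [-0.1, -0.6, -5.4]
opening: 0.0121
grip_force: 14.4
```

```bash
python3 - <<'E'
from h import *
im,d=optics.get_image('scene'); cv2.imwrite('pics/s2.png',cv2.resize(im[130:290,200:440,::-1],None,fx=3,fy=3)); s=r.state(); print(s['ee_pos'],s['force'],s['moment'])
E
```

```text
[0.55256902 0.00160582 0.08448115] [ 0.06088913  0.65054258 -5.42361779] [ 0.46815658  0.07964095 -0.07992689]
```

View pics/s2.png

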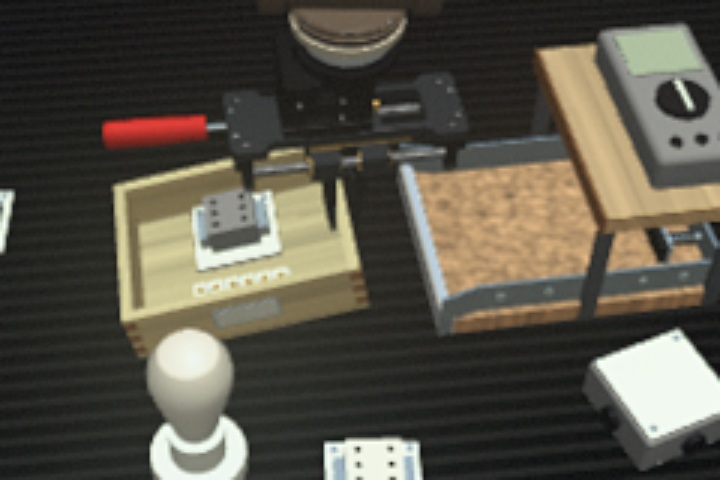

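{"name": "play_rows", "arguments": {
  "rows": [
    [[0,2,0],0],
    [[0,6,0],0],
    [[-1,12,0],0],
    [[-1,18,0],0],
    [[-2,24,0],0],
    [[-2,30,0],0],
    [[-2,35,0],0],
    [[-3,39,0],0]
  ]
}}

```text
clock: 6.55
ee_pos: [0.5493, 0.0413, 0.0837]
ee_rot: [-0.02, 1.0, 0.0, 0.0]
force: [-0.2, -0.7, -6.8]
opening: 0.0122
grip_force: 14.2
```

{"name": "play_rows", "arguments": {
  "rows": [
    [[0,5,0],0],
    [[0,10,0],0],
    [[-1,15,0],0],
    [[-1,20,0],0],
    [[-1,25,0],0],
    [[-2,29,0],0],
    [[-2,33,0],0],
    [[-2,34,0],0]
  ]
}}

```text
clock: 7.35
ee_pos: [0.5472, 0.0751, 0.0837]
ee_rot: [-0.02, 1.0, 0.0, 0.0]
force: [0.9, -0.7, -6.1]
opening: 0.0125
grip_force: 14.2
```

```bash
python3 - <<'E'
from h import *
im,d=optics.get_image('scene'); cv2.imwrite('pics/s3.png',cv2.resize(im[130:290,200:440,::-1],None,fx=3,fy=3)); s=r.state(); print(s['ee_pos'],s['force'],s['moment'])
E
```

```text
[0.54723404 0.07507297 0.08365323] [-0.24749087  0.77955428 -5.86816358] [0.62258741 0.07301416 0.00478993]
```

View pics/s3.png

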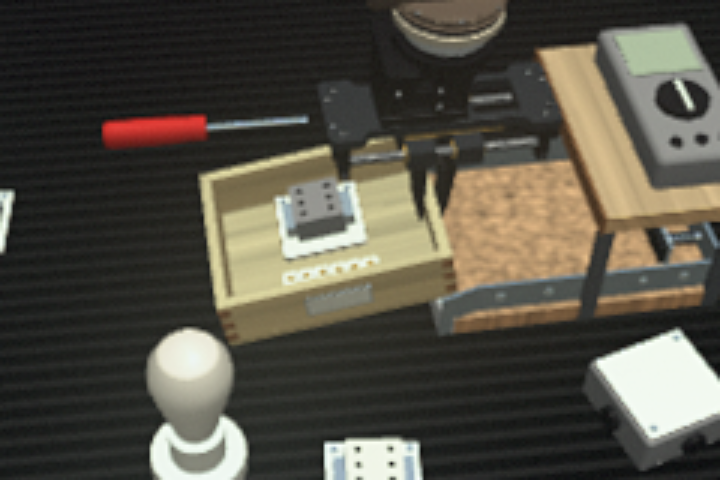

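{"name": "play_rows", "arguments": {
  "rows": [
    [[0,0,-1],0],
    [[0,0,-2],0],
    [[0,0,-3],0],
    [[0,0,-4],0],
    [[0,0,-5],0],
    [[0,0,-5],0],
    [[0,0,-6],0],
    [[0,0,-6],0]
  ]
}}

```text
clock: 8.2
ee_pos: [0.5474, 0.0747, 0.078]
ee_rot: [-0.02, 1.0, 0.0, 0.0]
force: [-0.7, 0.7, 0.5]
opening: 0.0119
grip_force: 13.6
```

{"name": "play_rows", "arguments": {
  "rows": [
    [[0,0,0],0],
    [[0,0,0],0],
    [[0,0,0],0],
    [[0,0,0],0],
    [[0,0,5],0],
    [[0,0,15],0],
    [[0,0,30],0],
    [[0,0,45],0]
  ],
  "gripper": 40
}}

```text
clock: 9.0
ee_pos: [0.5473, 0.0747, 0.1239]
ee_rot: [-0.02, 1.0, 0.0, 0.0]
force: [-0.9, 0.3, -0.1]
opening: 0.0378
grip_force: 0.0
```

{"name": "play_rows", "arguments": {
  "rows": [
    [[0,-4,14],0],
    [[0,-20,20],0],
    [[1,-45,20],0],
    [[2,-75,20],0],
    [[4,-105,20],0],
    [[5,-135,20],0],
    [[6,-160,20],0],
    [[6,-175,20],0]
  ]
}}

```text
clock: 9.8
ee_pos: [0.553, -0.1028, 0.1428]
ee_rot: [-0.019, 1.0, -0.0, 0.0]
force: [-0.5, 0.8, -0.2]
opening: 0.0381
grip_force: 0.0
```

```bash
python3 - <<'E'
from h import *
im,d=optics.get_image('top'); a=im; W=pts('top',d)
im,d=optics.get_image('scene'); V=pts('scene',d); np.save('t4.npy',W);np.save('v4.npy',V)
cv2.imwrite('pics/s4.png',np.vstack([cv2.resize(im[140:280,200:440,::-1],None,fx=2.5,fy=2),cv2.resize(a[170:290,170:410,::-1],None,fx=2.5,fy=2.5)]))
for x in (.49,.50,.52,.55,.59,.60,.61):
    m=(abs(W[...,0]-x)<.002)&(W[...,1]<-.06)&(W[...,1]>-.13)&(W[...,2]<.08)
    q=W[m]; q=q[np.argsort(q[:,1])]; print(x,[(int(1000*k[1]),int(1000*k[2])) for k in q][::1])
m=(W[...,2]>.045)&(W[...,2]<.085)&(W[...,1]>-.06)&(W[...,1]<.05); p=W[m]
for s in(1,-1):
    q=p[((p[:,0]-.551)*s>.06)&((p[:,0]-.551)*s<.09)]
    for y in(-.05,-.02,.01,.04):
        k=q[abs(q[:,1]-y)<.006]; print(s,y,len(k),np.percentile(k,[5,50,95],axis=0)[:,[0,2]].round(4).tolist() if len(k) else 0)
s=r.state(); print(s['ee_pos'],s['force'])
E
```

```text
0.49 []
0.5 []
0.52 []
0.55 []
0.59 []
0.6 []
0.61 []
1 -0.05 0 0
1 -0.02 0 0
1 0.01 30 [[0.6151, 0.049], [0.6179, 0.066], [0.6242, 0.0701]]
1 0.04 26 [[0.6141, 0.0544], [0.616, 0.0695], [0.6214, 0.074]]
-1 -0.05 0 0
-1 -0.02 0 0
-1 0.01 0 0
-1 0.04 20 [[0.4733, 0.0681], [0.4768, 0.0714], [0.4805, 0.0753]]
[ 0.55309069 -0.10216806  0.14267973] [-0.07616212  1.05741443  0.10973002]
```

View pics/s4.png

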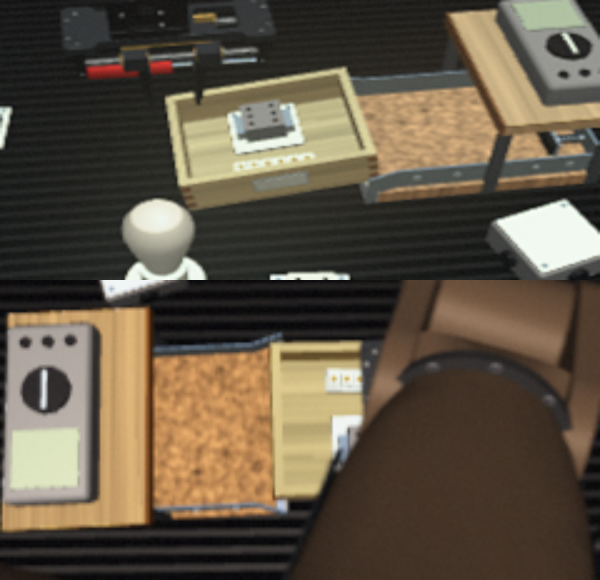

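```bash
python3 - <<'E'
from h import *
V=np.load('v4.npy');W=np.load('t4.npy')
for N,V in(('s',V),('t',W)):
  for x in (.49,.5,.51,.59,.6,.605):
    for lo,hi in((-.14,-.08),(.04,.11)):
        m=(abs(V[...,0]-x)<.003)&(V[...,1]<hi)&(V[...,1]>lo)&(V[...,2]<.085)&(V[...,2]>.012)
        q=V[m]; q=q[np.argsort(q[:,1])]; print(N,x,[(int(1000*k[1]),int(1000*k[2])) for k in q][:14 if lo<0 else None] if lo<0 else [(int(1000*k[1]),int(1000*k[2])) for k in q if k[2]>.03][-8:])
E
```

```text
s 0.49 [(-113, 46), (-113, 49), (-112, 52), (-110, 48), (-110, 49), (-107, 50), (-105, 49), (-103, 36), (-102, 47), (-101, 26), (-101, 25), (-101, 28), (-100, 44), (-98, 28)]
s 0.49 [(67, 75), (68, 55), (68, 49), (69, 44), (69, 76), (69, 31), (72, 75), (72, 76)]
s 0.5 [(-113, 49), (-108, 50), (-106, 48), (-103, 45), (-101, 30), (-99, 16)]
s 0.5 [(68, 73), (69, 48), (70, 76), (70, 31), (70, 38), (70, 33), (72, 76), (73, 76)]
s 0.51 [(-111, 48), (-111, 50), (-109, 50), (-106, 49), (-106, 50), (-102, 38), (-100, 19)]
s 0.51 [(67, 59), (68, 74), (69, 30), (69, 31), (71, 36), (71, 76), (71, 31), (74, 76)]
s 0.59 [(-108, 48), (-106, 47), (-106, 51), (-106, 52), (-103, 50), (-103, 49), (-101, 49), (-99, 37), (-99, 40), (-97, 26)]
s 0.59 [(72, 49), (72, 75), (73, 78), (73, 74), (74, 78), (75, 75), (77, 74), (78, 75)]
s 0.6 [(-109, 47), (-109, 50), (-107, 48), (-106, 46), (-106, 50), (-104, 49), (-102, 50), (-101, 49), (-99, 46), (-98, 28)]
s 0.6 [(69, 76), (71, 75), (71, 77), (73, 78), (73, 75), (75, 77)]
s 0.605 [(-109, 47), (-107, 47), (-107, 48), (-104, 48), (-104, 49), (-102, 48), (-102, 50), (-102, 50), (-100, 48)]
s 0.605 [(69, 75), (70, 73), (73, 74), (75, 72), (75, 77), (75, 74), (77, 75), (77, 77)]
t 0.49 []
t 0.49 [(70, 79), (70, 76), (70, 75), (72, 80), (72, 79), (72, 77), (76, 62), (76, 61)]
t 0.5 []
t 0.5 [(69, 31), (70, 79), (70, 76), (72, 78), (73, 75), (76, 70), (76, 67), (76, 65)]
t 0.51 []
t 0.51 [(70, 30), (70, 76), (70, 73), (72, 80), (73, 77), (75, 76), (75, 72), (75, 72)]
t 0.59 []
t 0.59 [(73, 76), (73, 76), (76, 77), (76, 75), (76, 74), (79, 66), (79, 65), (80, 63)]
t 0.6 []
t 0.6 [(73, 77), (73, 77), (73, 76), (76, 78), (76, 77), (76, 75), (79, 74), (79, 72)]
t 0.605 []
t 0.605 [(73, 31), (73, 79), (73, 77), (73, 76), (76, 77), (76, 75), (78, 76), (79, 75)]
```

{"name": "play_rows", "arguments": {
  "rows": [
    [[0,-3,-12],0],
    [[0,-3,-30],0],
    [[0,-3,-48],0],
    [[0,-3,-63],0],
    [[0,-3,-75],0],
    [[0,-3,-84],0],
    [[0,-3,-90],0],
    [[0,-3,-90],0]
  ]
}}

```text
clock: 10.7
ee_pos: [0.5531, -0.103, 0.052]
ee_rot: [-0.02, 1.0, 0.0, -0.0]
force: [-0.2, 0.3, 0.5]
opening: 0.0383
grip_force: 0.0
```

{"name": "play_rows", "arguments": {
  "rows": [
    [[0,0,0],0],
    [[0,0,0],0],
    [[0,0,0],0],
    [[0,0,0],0],
    [[0,0,0],0],
    [[0,0,0],0],
    [[0,0,0],0],
    [[0,0,0],0]
  ],
  "gripper": 0,
  "grip_force": 15
}}

```text
clock: 11.5
ee_pos: [0.5535, -0.1035, 0.053]
ee_rot: [-0.02, 1.0, -0.0, 0.0]
force: [-0.6, -1.8, 5.2]
opening: 0.0116
grip_force: 15.0
```

{"name": "play_rows", "arguments": {
  "rows": [
    [[0,1,0],0],
    [[0,4,0],0],
    [[0,8,0],0],
    [[0,13,1],0],
    [[0,18,2],0],
    [[0,23,3],0],
    [[0,28,4],0],
    [[0,32,5],0]
  ]
}}

```text
clock: 12.3
ee_pos: [0.5533, -0.0714, 0.0575]
ee_rot: [-0.02, 1.0, -0.0, -0.0]
force: [-0.5, -5.9, 1.1]
opening: 0.0117
grip_force: 14.9
```

{"name": "play_rows", "arguments": {
  "rows": [
    [[0,4,1],0],
    [[0,9,2.5],0],
    [[0,14,4],0],
    [[0,19,6],0],
    [[-1,24,8],0],
    [[-1,29,10],0],
    [[-1,34,12],0],
    [[-1,38,13],0]
  ]
}}

```text
clock: 13.1
ee_pos: [0.5525, -0.0335, 0.0709]
ee_rot: [-0.02, 1.0, -0.0, 0.0]
force: [-0.3, -6.5, 2.3]
opening: 0.0103
grip_force: 14.7
```

```bash
python3 - <<'E'
from h import *
im,d=optics.get_image('top'); a=im; np.save('t5.npy',pts('top',d))
im,d=optics.get_image('scene'); np.save('v5.npy',pts('scene',d))
cv2.imwrite('pics/s5.png',np.vstack([cv2.resize(im[140:280,240:480,::-1],None,fx=3,fy=3)[:, :600],cv2.resize(a[170:290,170:410,::-1],None,fx=2.5,fy=2.5)])[:600])
s=r.state(); print(s['ee_pos'],s['force'])
W=np.load('t5.npy')
m=(W[...,2]>.05)&(W[...,2]<.09); p=W[m]
for y in(.0,.03,.06,.09,.12):
    k=p[abs(p[:,1]-y)<.005]
    for s in(1,-1):
        q=k[((k[:,0]-.549)*s>.055)&((k[:,0]-.549)*s<.09)]; print(s,y,len(q),q[:,[0,2]].mean(0).round(4) if len(q) else 0)
E
```

```text
[ 0.55246499 -0.03316753  0.07081676] [ 1.27049233 -1.56214012  0.32063731]
1 0.0 0 0
-1 0.0 0 0
1 0.03 0 0
-1 0.03 0 0
1 0.06 5 [0.6201 0.0749]
-1 0.06 0 0
1 0.09 25 [0.6167 0.0703]
-1 0.09 0 0
1 0.12 25 [0.6149 0.0757]
-1 0.12 0 0
```

View pics/s5.png

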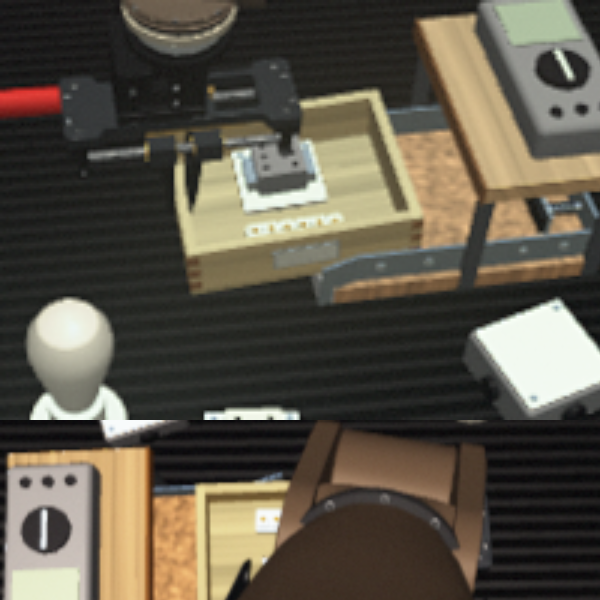

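{"name": "play_rows", "arguments": {
  "rows": [
    [[0,4,1],0],
    [[0,9,3],0],
    [[0,14,5],0],
    [[-1,19,7],0],
    [[-1,24,9],0],
    [[-1,29,10],0],
    [[-1,34,11],0],
    [[-1,38,11],0]
  ]
}}

```text
clock: 14.0
ee_pos: [0.5511, 0.0051, 0.0814]
ee_rot: [-0.02, 1.0, 0.0, -0.0]
force: [-0.2, -4.0, -1.2]
opening: 0.0096
grip_force: 15.1
```

{"name": "play_rows", "arguments": {
  "rows": [
    [[0,4,0],0],
    [[0,9,0],0],
    [[0,14,0],0],
    [[0,19,0],0],
    [[-1,24,0],0],
    [[-1,29,0],0],
    [[-1,34,0],0],
    [[-1,36,0],0]
  ]
}}

```text
clock: 14.8
ee_pos: [0.5502, 0.0412, 0.0817]
ee_rot: [-0.02, 1.0, 0.0, 0.0]
force: [0.8, -4.5, 1.3]
opening: 0.01
grip_force: 15.3
```

```bash
python3 - <<'E'
from h import *
im,d=optics.get_image('scene'); V=pts('scene',d)
cv2.imwrite('pics/s6.png',cv2.resize(im[120:280,270:470,::-1],None,fx=3.5,fy=3.5))
s=r.state(); print(s['ee_pos'],s['force'],s['opening'])
m=(V[...,1]<.06)&(V[...,1]>0)&(V[...,2]>.03)&(V[...,2]<.1)
for x in(.49,.5,.51,.6,.605,.61):
    q=V[m&(abs(V[...,0]-x)<.003)]; q=q[np.argsort(q[:,1])]; print(x,[(int(1000*k[1]),int(1000*k[2])) for k in q][:9])
E
```

```text
[0.55020073 0.04136584 0.08166774] [ 1.04609431 -0.22600262  0.51220286] 0.009526269520444455
0.49 [(53, 32)]
0.5 [(31, 39), (31, 36), (33, 36)]
0.51 [(31, 38), (32, 37)]
0.6 [(34, 31), (36, 40), (36, 48), (36, 42), (36, 50), (36, 35), (36, 43), (37, 64), (37, 70)]
0.605 [(35, 35), (36, 36), (37, 65), (37, 56), (37, 53), (37, 58), (37, 59), (38, 75), (38, 77)]
0.61 [(35, 30), (35, 32), (35, 35), (36, 45), (37, 52), (37, 46), (37, 48), (38, 70), (38, 71)]
```

View pics/s6.png

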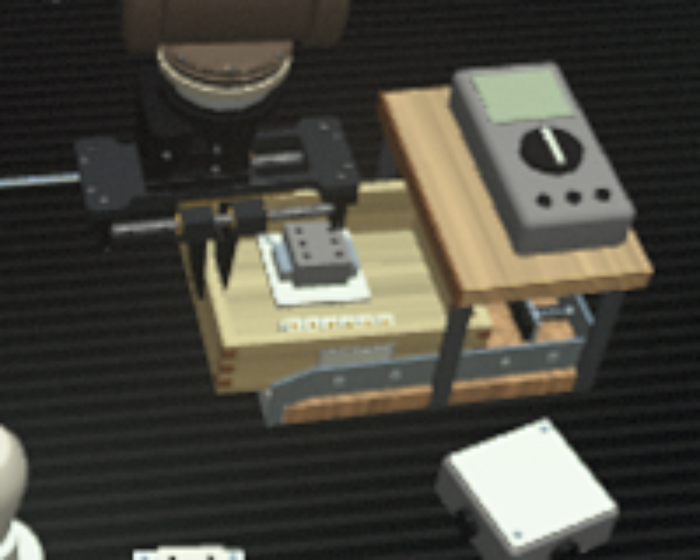

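{"name": "play_rows", "arguments": {
  "rows": [
    [[0,4,0],0],
    [[0,8,0],0],
    [[0,12,0],0],
    [[0,16,0],0],
    [[0,20,0],0],
    [[-1,24,0],0],
    [[-1,28,0],0],
    [[-1,31,0],0]
  ],
  "grip_force": 22
}}

```text
clock: 15.65
ee_pos: [0.5492, 0.0721, 0.0816]
ee_rot: [-0.02, 1.0, 0.0, -0.0]
force: [-0.8, -0.0, -6.6]
opening: 0.0099
grip_force: 22.2
```

{"name": "play_rows", "arguments": {
  "rows": [
    [[0,1,0],0],
    [[0,2,0],0],
    [[0,3,0],0],
    [[0,4.5,0],0],
    [[0,6,0],0],
    [[0,7.5,0],0],
    [[0,9,0],0],
    [[0,10,0],0]
  ]
}}

```text
clock: 16.45
ee_pos: [0.5492, 0.0815, 0.0817]
ee_rot: [-0.02, 1.0, -0.0, -0.0]
force: [-1.2, -6.1, -4.8]
opening: 0.0095
grip_force: 22.2
```

{"name": "play_rows", "arguments": {
  "rows": [
    [[0,0.8,0],0],
    [[0,1.6,0],0],
    [[0,2.4,0],0],
    [[0,3.2,0],0],
    [[0,4,0],0],
    [[0,4.8,0],0],
    [[0,5.5,0],0],
    [[0,5.5,0],0]
  ]
}}

```text
clock: 17.25
ee_pos: [0.5491, 0.0863, 0.0817]
ee_rot: [-0.02, 1.0, -0.001, -0.0]
force: [-1.3, -8.9, -4.6]
opening: 0.0095
grip_force: 22.2
```

```bash
python3 - <<'E'
from h import *
im,d=optics.get_image('scene'); V=pts('scene',d)
cv2.imwrite('pics/s7.png',cv2.resize(im[160:260,310:450,::-1],None,fx=5,fy=5))
s=r.state(); print(s['ee_pos'],s['force'],s['opening'])
m=(V[...,1]<.11)&(V[...,1]>.06)&(V[...,2]>.022)&(V[...,2]<.1)
for x in(.49,.5,.51,.59,.6,.605,.61):
    q=V[m&(abs(V[...,0]-x)<.003)]; q=q[np.argsort(q[:,2])]; print(x,[(int(1000*k[1]),int(1000*k[2])) for k in q][:30])
E
```

```text
[0.54911496 0.08632631 0.08167153] [-1.04891182 -9.3320416  -4.50844471] 0.009469379635010836
0.49 [(67, 22), (70, 23), (72, 23), (75, 23), (70, 25), (75, 25), (72, 26), (101, 33), (77, 35), (77, 41), (77, 44), (76, 48)]
0.5 [(68, 22), (77, 22), (74, 23), (73, 24), (68, 25), (71, 27), (70, 28), (76, 30), (76, 32), (76, 34), (76, 37), (77, 42), (77, 46), (77, 48), (77, 52)]
0.51 [(71, 24), (72, 25), (69, 25), (77, 26), (74, 27), (76, 30), (76, 34), (78, 48), (78, 51)]
0.59 [(79, 22), (79, 22), (71, 24), (76, 24), (74, 25), (74, 26), (77, 26), (76, 26), (80, 31), (80, 35), (80, 39), (80, 43), (81, 49), (81, 52), (82, 54), (81, 55), (81, 65), (84, 74), (85, 76), (82, 76), (90, 77), (83, 77), (87, 77), (89, 77), (84, 79), (90, 79)]
0.6 [(80, 23), (77, 24), (72, 24), (75, 24), (75, 26), (81, 37), (80, 42), (81, 42), (82, 52), (82, 55), (82, 58), (82, 61), (82, 62), (90, 74), (83, 74), (88, 76), (90, 77), (87, 77), (85, 78), (82, 79), (83, 79), (85, 81)]
0.605 [(71, 22), (81, 23), (73, 24), (76, 25), (78, 25), (76, 25), (79, 25), (73, 27), (80, 29), (80, 32), (81, 33), (80, 36), (80, 42), (82, 47), (82, 47), (81, 54), (83, 62), (82, 65), (82, 70), (82, 71), (83, 72), (84, 75), (91, 76), (87, 77), (91, 77), (85, 78), (89, 79), (84, 79), (82, 79)]
0.61 [(71, 22), (80, 24), (73, 24), (78, 25), (80, 25), (72, 25), (75, 26), (80, 29), (81, 37), (82, 38), (81, 45), (81, 45), (82, 54), (83, 57), (82, 57), (82, 63), (82, 70), (83, 71), (83, 75), (91, 76), (91, 76), (83, 76), (88, 77), (85, 78), (86, 79), (88, 79)]
```

View pics/s7.png

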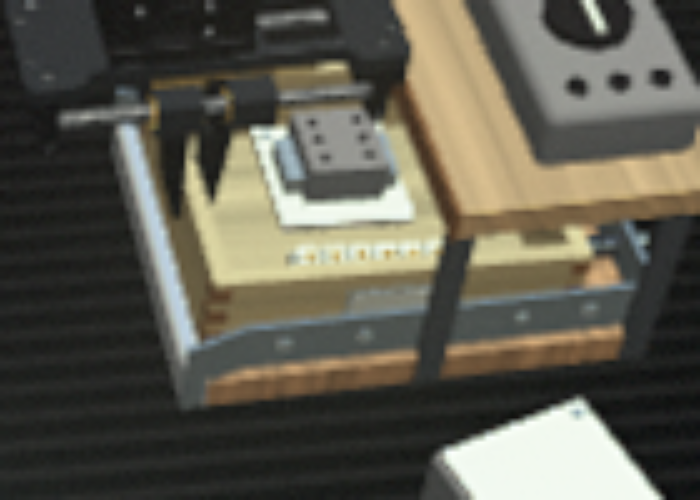

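{"name": "play_rows", "arguments": {
  "rows": [
    [[0,0.6,0],0],
    [[0,1.2,0],0],
    [[0,1.8,0],0],
    [[0,2.4,0],0],
    [[0,3,0],0],
    [[0,3,0],0],
    [[0,3,-1],0],
    [[0,3,-2],0]
  ]
}}

```text
clock: 18.1
ee_pos: [0.5491, 0.0888, 0.0797]
ee_rot: [-0.02, 1.0, -0.001, -0.0]
force: [-2.3, -14.6, -4.5]
opening: 0.0094
grip_force: 22.0
```

{"name": "play_rows", "arguments": {
  "rows": [
    [[0,0,-0.5],0],
    [[0,0,-1],0],
    [[0,0,-1.5],0],
    [[0,0,-2],0],
    [[0,0,-2.5],0],
    [[0,0,-3],0],
    [[0,0,-3.5],0],
    [[0,0,-3.5],0]
  ]
}}

```text
clock: 18.9
ee_pos: [0.5491, 0.0887, 0.0763]
ee_rot: [-0.02, 1.0, -0.001, -0.0]
force: [-1.8, -15.1, -3.2]
opening: 0.0091
grip_force: 21.9
```

{"name": "play_rows", "arguments": {
  "rows": [
    [[0,0,-0.5],0],
    [[0,0,-1],0],
    [[0,0,-1.5],0],
    [[0,0,-2],0],
    [[0,0,-2.5],0],
    [[0,0,-3],0],
    [[0,0,-3],0],
    [[0,0,-3],0]
  ]
}}

```text
clock: 19.7
ee_pos: [0.5491, 0.0885, 0.0733]
ee_rot: [-0.02, 1.0, -0.001, -0.0]
force: [-2.3, -18.1, -1.1]
opening: 0.0089
grip_force: 22.0
```

```bash
python3 - <<'E'
from h import *
im,d=optics.get_image('scene'); V=pts('scene',d)
s=r.state(); print(s['ee_pos'],s['force'],s['opening'])
m=(V[...,1]<.11)&(V[...,1]>.06)&(V[...,2]>.015)&(V[...,2]<.1)
for x in(.5,.51,.59,.6,.61):
    q=V[m&(abs(V[...,0]-x)<.003)]; q=q[np.argsort(q[:,2])]; print(x,[(int(1000*k[1]),int(1000*k[2])) for k in q][:30])
# side wall (far, +x) rim height along y
m=(V[...,0]>.605)&(V[...,0]<.63)&(V[...,2]>.055)&(V[...,2]<.09)
for y in(.095,.11,.13,.15,.17): 
    k=V[m&(abs(V[...,1]-y)<.006)]; print(y,len(k),np.median(k,0) if len(k) else 0)
E
```

```text
[0.54913767 0.08856258 0.07336191] [ -1.77758858 -16.41831098  -2.99576077] 0.009257200625450854
0.5 [(79, 19), (68, 22), (69, 23), (73, 24), (74, 25), (76, 25), (81, 39)]
0.51 [(81, 15), (80, 19), (80, 21), (66, 22), (77, 23), (69, 24), (72, 24), (74, 25), (80, 25), (69, 25), (72, 25)]
0.59 [(70, 16), (82, 17), (84, 19), (84, 21), (76, 23), (84, 23), (79, 24), (71, 24), (73, 24), (74, 25), (76, 26), (76, 27), (83, 28), (84, 29), (84, 33), (84, 48), (84, 51), (84, 54), (84, 56), (84, 59), (84, 61), (93, 67), (85, 67), (91, 68), (86, 68), (93, 69), (87, 71), (87, 72)]
0.6 [(70, 15), (83, 16), (70, 17), (70, 20), (77, 21), (84, 22), (74, 24), (75, 24), (72, 24), (70, 25), (72, 25), (79, 25), (77, 26), (75, 27), (84, 27), (84, 28), (84, 30), (84, 33), (84, 36), (84, 53), (85, 58), (84, 58), (84, 63), (91, 66), (85, 68), (93, 69), (88, 70), (86, 70), (91, 70), (85, 70)]
0.61 [(70, 17), (71, 18), (81, 21), (70, 21), (73, 23), (80, 23), (78, 24), (75, 24), (73, 25), (85, 25), (78, 26), (75, 27), (85, 28), (84, 32), (85, 35), (85, 52), (85, 56), (85, 56), (85, 60), (85, 64), (86, 67), (91, 67), (87, 67), (84, 67), (89, 68), (91, 68), (93, 70), (91, 70)]
0.095 41 [0.62065651 0.09464084 0.06753861]
0.11 35 [0.62171578 0.10987733 0.06662593]
0.13 28 [0.62051069 0.1298344  0.06605241]
0.15 34 [0.61971014 0.14897356 0.06509121]
0.17 33 [0.61921752 0.16962116 0.06621064]
```

{"name": "play_rows", "arguments": {
  "rows": [
    [[0,0,-0.5],0],
    [[0,0,-1],0],
    [[0,0,-1.5],0],
    [[0,0,-1.5],0],
    [[0,-0.4,-1.5],0],
    [[0,-0.8,-1.5],0],
    [[0,-1.2,-1.5],0],
    [[0,-1.2,-1.5],0]
  ]
}}

```text
clock: 20.55
ee_pos: [0.5491, 0.0881, 0.0719]
ee_rot: [-0.019, 1.0, -0.0, -0.0]
force: [-2.9, -9.8, -1.4]
opening: 0.009
grip_force: 22.0
```

{"name": "play_rows", "arguments": {
  "rows": [
    [[0,0,-0.4],0],
    [[0,0,-0.8],0],
    [[0,-0.3,-1.2],0],
    [[0,-0.6,-1.2],0],
    [[0,-0.9,-1.2],0],
    [[0,-1.2,-1.2],0],
    [[0,-1.2,-1.2],0],
    [[0,-1.2,-1.2],0]
  ]
}}

```text
clock: 21.35
ee_pos: [0.5493, 0.0878, 0.0717]
ee_rot: [-0.02, 1.0, 0.0, 0.0]
force: [-5.1, -2.8, 10.0]
opening: 0.0087
grip_force: 22.0
```

{"name": "play_rows", "arguments": {
  "rows": [
    [[0,0,0.3],0],
    [[0,0,0.6],0],
    [[0,0,0.6],0],
    [[0,0,0.6],0],
    [[0,0,0.6],0],
    [[0,0,0.6],0],
    [[0,0,0.6],0],
    [[0,0,0.6],0]
  ],
  "grip_force": 4
}}

```text
clock: 22.15
ee_pos: [0.5493, 0.0874, 0.0717]
ee_rot: [-0.02, 1.0, -0.0, 0.0]
force: [-2.4, -5.6, 4.0]
opening: 0.0093
grip_force: 4.0
```

{"name": "play_rows", "arguments": {
  "rows": [
    [[0,0,0],0],
    [[0,0,0],0],
    [[0,0,0],0],
    [[0,-1,5],0],
    [[0,-2,15],0],
    [[0,-3,30],0],
    [[0,-5,50],0],
    [[0,-8,75],0]
  ],
  "gripper": 30
}}

```text
clock: 22.95
ee_pos: [0.549, 0.0798, 0.1472]
ee_rot: [-0.02, 1.0, 0.0, -0.0]
force: [1.0, -0.2, -0.3]
opening: 0.0284
grip_force: 0.0
```

{"name": "play_rows", "arguments": {
  "rows": [
    [[0,-10,20],0],
    [[0,-35,40],0],
    [[0,-70,60],0],
    [[0,-110,60],0],
    [[0,-150,60],0],
    [[0,-190,60],0],
    [[0,-215,60],0],
    [[0,-230,60],0]
  ]
}}

```text
clock: 23.75
ee_pos: [0.5491, -0.1521, 0.2069]
ee_rot: [-0.019, 1.0, -0.0, 0.0]
force: [0.0, 0.5, 0.6]
opening: 0.0288
grip_force: 0.0
```

```bash
python3 - <<'E'
from h import *
im,d=optics.get_image('top'); a=im; W=pts('top',d)
im,d=optics.get_image('scene'); V=pts('scene',d)
cv2.imwrite('pics/s8.png',np.hstack([cv2.resize(im[150:260,310:450,::-1],None,fx=3,fy=3),cv2.resize(a[170:280,170:300,::-1],None,fx=2.9,fy=3)]))
for N,V in(('s',V),('t',W)):
  m=(V[...,2]>.055)&(V[...,2]<.09)&(V[...,0]>.46)&(V[...,0]<.63)
  for y in(.085,.09,.11,.14,.17,.2): 
    k=V[m&(abs(V[...,1]-y)<.004)]; print(N,y,len(k),np.median(k,0)[2] if len(k) else 0)
  for x in(.5,.52,.55,.58,.6):
    k=V[m&(abs(V[...,0]-x)<.003)&(V[...,1]<.12)]; print(x,k[:,1].min() if len(k) else 0)
E
```

```text
s 0.085 162 0.06711173523711761
s 0.09 96 0.06689841602626953
s 0.11 39 0.06530004984127889
s 0.14 38 0.06477689651297608
s 0.17 40 0.06496335272570761
s 0.2 17 0.06529453793444963
0.5 -0.5823756376461761
0.52 -0.5721680601681903
0.55 -0.5354159010446115
0.58 -0.5397995842336097
0.6 -0.5537499126534771
t 0.085 191 0.06826695018215281
t 0.09 117 0.06837206362319845
t 0.11 28 0.06809984905156738
t 0.14 27 0.06804684607476949
t 0.17 67 0.058257304948642376
t 0.2 1 0.055315741051203814
0.5 -0.5833316913283649
0.52 -0.64690620814469
0.55 -0.6878693379044668
0.58 -0.5414271748739116
0.6 -0.553953097166558
```

View pics/s8.png

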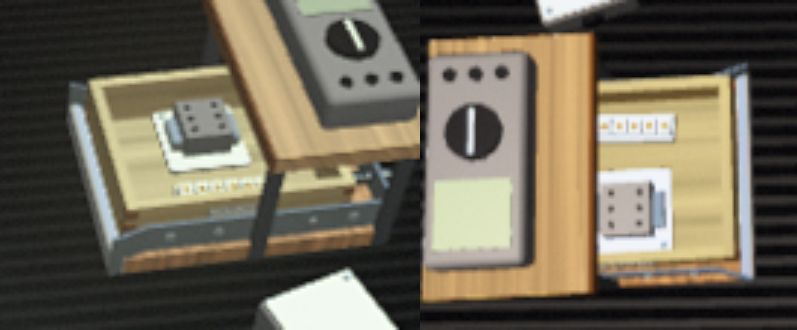

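The tray lies flat behind the sill: its rim is level at 68 mm, and the contents are still in place.

```bash
python3 -c "
from plant import hand_in
print(hand_in())"
```

```text
the job is handed in; nothing more can be done
None
```

The tray is lying flat in the dock, held between the sprung plate and the sill, with its contents still inside, and the job is handed in at about 24 s.

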